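# Fit the collared beater into the hand mixer and hold it pressed home

### The arm

A 7-joint arm with a two-finger parallel gripper is mounted at the origin on the work surface. World frame = base frame: x ahead of the robot, y to its left, z up, the work surface at z = 0. Lengths are in m, angles in rad, forces in N, time in s.
With the tool pointing down it reaches from about 0.4 to 0.85 m from the base axis. Payload 4.5 kg.
Tool frame: the origin (TCP) lies midway between the tips of the shut fingers; the grasp point (between the pads) lies 19 mm behind it; z points along the fingers, y is the line along which they close (so a half turn about z gives the same grasp; the last joint's range is limited). The gripper opens to 88 mm and grips with 3 to 60 N. Pads are 18 mm wide; open, the fingers measure 123 mm over their backs; the gripper's body (75 mm by 187 mm) begins 45 mm behind the grasp point.
Start: joints at [1.17, 0.689, -0.195, 1.565, 0.157, 0.902, -0.215], TCP at [0.263, -0.567, 0.239] pointing down, gripper open.
Joint ranges: [-3.01, 3.01], [-0.46, 2.08], [-1.47, 1.51], [0.13, 2.56], [-1, 4.14], [0.04, 2.09], [-2.66, 2.66]. Speed limits (rad/s): [2.57, 2.57, 3.14, 3.14, 3.14, 3.14, 3.14].

### API

Orientations are given as a unit quaternion [x, y, z, w].
In Python, from plant import * gives the robot as it stands.
- The arm moves only by the tool send_rows, never from a script. Its argument "targets" is a list of rows, each a list of 2 entries, a list of its own where there are three numbers: the shift along the tool's x, y, z in units of 0.3 m (1.0 is 0.3 m), then the turn, a rotation vector about the tool's x, y, z in units of pi rad (1.0 is pi rad). A call has 1 to 12 rows; each row is the pose to reach, as a shift and turn from the pose commanded when the call began, along the tool's axes at that moment, turning the shorter way round; what a row does not reach only later rows make up. A row lasts 1/8 s, in which the tool goes at most 62.5 mm and 10.7 degrees, less where a joint would pass 70% of its speed; a pose out of reach is approached as far as the arm can. A call with a number of a shift or a turn outside -1 to 1 is refused whole. A call with a gripper value outside its range is refused whole. "fingers" is the opening, from 0 (shut) to 1 (fully open), set as the call begins (left out, the last holds). The fingers move at their own pace and stop on an object; "newtons" is the grip in N (left out, the last holds). Time passes only in rows, so rows that repeat a pose let the fingers close. It gives the time, the measured TCP pose, the force, the opening and the grip force at its end, in the units of the state.
- get_state(): the state, without advancing time (a new reading comes with each control period).
- snapshot(name): name is "scene" or "top"; returns a dict with "img" (400x640x3 uint8, blue, green, red), "fx", "fy", "cx", "cy" (pixels), "k1" (the pictures are not rectified: a ray, as slopes to the right and down, at radius r is drawn at 1 + k1 r^2 times it, then the intrinsics apply), "cam_to_world" (4x4, takes a point from camera to world coordinates). Camera axes: x right, y down, z forward; pixel columns grow to the right and rows downward; lengths in m; the calibration is good to about 2 mm. A picture is of the moment at which its call begins. There is no depth.
- finish_job(): hands the job in; it is judged then, once.
The state is a dict: "clock": time; "q": joint angles; "qd": joint speeds; "joint_torque": joint torques, N m; "tool_pos": TCP position; "eef_rot": TCP orientation; "contact_force": force on the tool from outside, world axes, zero at the start; "moment": the same for the moment, N m; "opening": opening from 0.0 (shut) to 1.0 (fully open); "finger_force": force on a finger pad.
Only numpy, scipy, OpenCV 4.12 (cv2) and the standard library are available. Lean on these libraries where they do the work, as an engineer would, in place of code of your own. Each camera call takes 0.05 s, during which the arm holds its last target. There are 200 camera calls.

### The job

Fit the beater with the wide collar into the wide socket of the overturned hand mixer: take it out of the stand by its wire cage, turn it until its splines mesh with the socket, and slide it fully home. The ejector spring pushes it back, so keep pressing: finish while still gripping the beater and holding it down, fully seated and upright in the socket. Do not tip the mixer or push it out of its place, and leave the other beater, the cake tins and the spatula alone.

Things in the scene. Friction and masses are not known exactly. Their poses are not given: they have to be found in the camera images.
- beater: The beater to fit, steel, 168 mm long, 60 g, upright in the stand, cage up. Told by its WIDE COLLAR, a disc 27 mm across, 8 mm thick, 40 to 48 mm above the tip, resting on the stand. Origin: lower tip of the stem, on its axis; z up the stem to the cage. Stem 5 mm thick, tip rounded. Splines 14 to 26 mm above the tip: four wings in a cross along x and y, 14 mm across, 4 mm thick.
- cage (a point): Grasp point on the axis of the beater's cage, 140 mm above the stem's tip; axes as beater. The cage (95 to 168 mm above the tip) has four flat steel strips 7 mm wide at +x, -x, +y, -y, in line with the wings below; from 113 to 155 mm they run straight up, facing ones 47 mm apart over the outside. Grasp from above, fingers closing along x or along y on two facing strips.
- collar (a point): Centre of the underside of the beater's wide collar, 40 mm above its tip; axes as beater.
- plain_beater: The other beater, to be left alone: the same, but in place of the wide collar it has only a thin shoulder 20 mm across. It stands in the stand's other hole. Both tops are 172 mm above the worktop there.
- stand: Fixed wooden beater stand, 80 x 180 x 44 mm high, with two upright through holes 16 mm across at y = -47 and +47 mm; the beaters' splines hang freely in them, tips 4 mm above the worktop. Which beater is in which hole varies. Origin: centre of its underside.
- mixer: White cordless hand mixer, 1.1 kg, loose, turned over: it lies on the flat rubber back of its handle (165 x 42 mm), its flat underside up at 135 mm. 212 mm long (x), 89 mm wide; origin on the worktop below its middle, z up. Two sockets in the underside near its nose at x = -70 mm: the WIDE one at y = +21 mm (mouth 31 mm across) and the narrow one at y = -23 mm (mouth 21 mm).
- socket (a point): Wide socket: centre of the face of its white spindle, 8 mm below the mixer's underside; z up. A cross slot 30 mm deep, arms 6.5 mm wide, lies along this point's x and y. The spindle stands at any angle, stiff. Splines enter within about 10 degrees of the arms (any quarter turn), else land with the collar 26 mm above the face. Home: collar on the face, its top flush with the underside.
- ejector (a joint): Sprung ejector pin at the bottom of the wide socket, in m: 0 up, 0.006 right down. The stem's tip meets it when the collar is 6 mm above the spindle's face; it pushes back with 3 N there, rising to 7 N when the beater is home.
- tin_weighed: Bystander: round steel cake tin, 160 mm across, 65 mm high, on a flat kitchen scale at the right. Origin: centre of its underside.
- tin: Bystander: a like cake tin on the worktop at the left. Origin: centre of its underside.
- spatula: Bystander: spatula with a wooden handle, lying flat at the far side.
Not all that is in view belongs to the job. What is shaped like the beater but brown is not meant.

How it is judged:
On the way:
1. the wide-collared beater is out of the stand, in the fingers (height (world z) of beater above 0.06 m and contact force between the fingers and beater above 1 N), for 0.2 s.
At the end, for the whole second after the job is handed in: Through the last second the collar is within 2 mm of the spindle face and 3 mm of its centre, stem within 0.08 rad of the socket axis, ejector down more than 4 of 6 mm, beater pressing the mixer with over 4 N, gripped (over 2 N), at rest; mixer flat within 0.1 rad (z of collar in the frame of socket below 0.002 m and horizontal distance between collar and socket below 0.003 m and angle between the z axis of beater and the z axis of socket, either way round below 0.08 rad and value of joint ejector above 0.004 m and contact force between beater and mixer above 4 N and contact force between the fingers and beater above 2 N and linear speed of beater below 0.02 m/s and angle between mixer's own z axis and vertical below 0.1 rad); the arm keeps its last pose, push and grip.
It fails at once if the mixer is tipped by more than 0.2 rad or pushed more than 50 mm out of place (angle between mixer's own z axis and vertical above 0.2 rad or distance of mixer from where it was at the start of the episode above 0.05 m).
It fails at once if the other beater, a tin or the spatula is moved by more than 25 mm (distance of any of plain_beater, tin_weighed, tin, spatula from where it was at the start of the episode above 0.025 m).
It also fails if it takes over 45 s, if anything falls off the work surface, if the arm or the gripper's body presses on something with over 40 N, if the wrist force passes 120 N, or if a joint passes its speed limit or range.

## Working session

There is one attempt and no reset: what is moved stays moved. The work goes in short steps, Python scripts to look and compute and a tool call to move; the robot and the scene stay as the last step left them, time stands still between calls to the robot, and variables do not carry over. Pictures are saved under pics/ and viewed, at most 10 in all, crops included, and the job is handed in when it is done.

Besides the shell and the picture viewer there is one more tool, called after "Request:" as name([rows], argument=value, ...), one row to a line, values as JSON. send_rows: Moves the arm, as the interface text tells. Its arguments: {"type":"object","properties":{"targets":{"type":"array"},"fingers":{"type":"number"},"newtons":{"type":"number"}},"required":["targets"]}

```bash
mkdir -p pics; python3 - <<'E'
from plant import *
import cv2,pickle
for n in("scene","top"):
    s=snapshot(n);pickle.dump(s,open(n+".pkl","wb"));cv2.imwrite(f"pics/{n}0.png",s["img"])
    print(n,s["fx"],s["fy"],s["cx"],s["cy"],s["k1"],s["cam_to_world"])
s=get_state();print(s)
E
```

```text
scene 457.7469848062688 457.7469848062688 316.4598555850024 201.95995149284911 -0.053206662011310434 [[ 0.63201033  0.66636012 -0.39563511  1.09190484]
 [ 0.77491588 -0.54885741  0.31346599 -0.3999491 ]
 [-0.00826603 -0.50469767 -0.86325659  1.22025362]
 [ 0.          0.          0.          1.        ]]
top 405.4114739005698 405.4114739005698 320.672104534469 201.01010779548994 0.012200822701571643 [[ 0.01068682 -0.99437686  0.1053587   0.4745562 ]
 [-0.99992764 -0.0112092  -0.00436724  0.0147141 ]
 [ 0.00552367 -0.1053044  -0.99442469  1.22472605]
 [ 0.          0.          0.          1.        ]]
{'clock': 0.1, 'q': array([ 1.16976394,  0.68989696, -0.19450275,  1.56619636,  0.15729132,
        0.90249067, -0.21508928]), 'qd': array([ 1.66106560e-03, -1.96102586e-03, -2.62790141e-06, -3.48470998e-03,
       -1.45043307e-05, -3.35560041e-04, -2.56194542e-04]), 'joint_torque': array([-2.26562275e-03, -5.28499925e+01, -1.27113070e+00, -1.53834826e+01,
       -5.25451661e-02,  1.96132823e-03,  1.45063660e-05]), 'tool_pos': array([ 0.26301287, -0.56636596,  0.23800339]), 'eef_rot': array([ 9.76450956e-01,  2.15738008e-01, -2.30308649e-04, -7.67774208e-04]), 'contact_force': array([ 0.62368909,  0.25205653, -0.62303868]), 'moment': array([-0.00415772, -0.00066564, -0.06303234]), 'finger_force': 0.0, 'opening': 0.9961055962927073}
```

View pics/scene0.png

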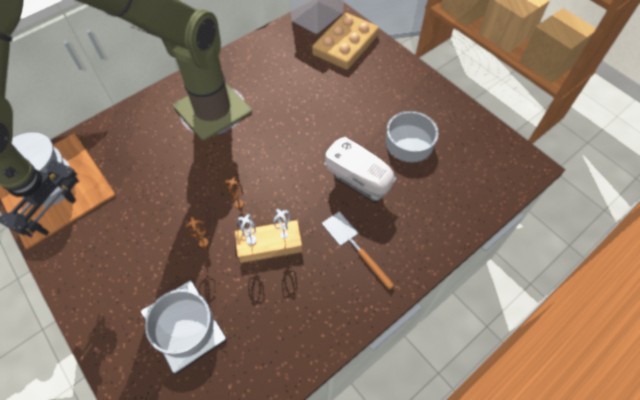

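View pics/top0.png

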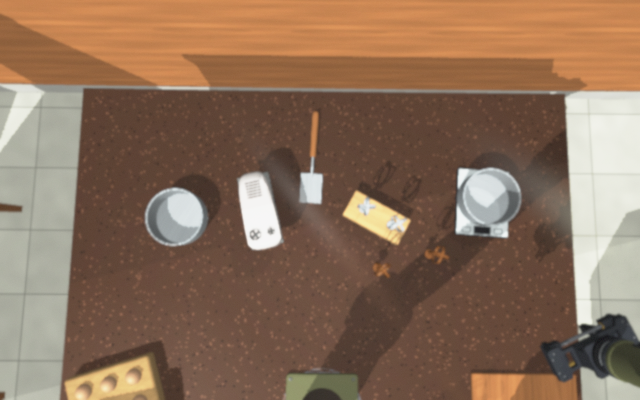

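The scene view shows the stand with two beaters at about (268,235), the upturned mixer at (360,168), and the spatula and tins. In the top view the stand is at (377,218), with cages at (367,206) and (394,224); the mixer is at (258,210), with sockets near (255,236) and (270,231). I'll enlarge these areas next.

```bash
python3 - <<'E'
import cv2,pickle,numpy as np
T=pickle.load(open("top.pkl","rb"))["img"];S=pickle.load(open("scene.pkl","rb"))["img"]
def c(I,x,y,w,h,k): return cv2.resize(I[y:y+h,x:x+w],(400,300),interpolation=cv2.INTER_CUBIC)
o=np.vstack([np.hstack([c(T,340,184,80,60,5),c(T,240,215,48,36,8)]),np.hstack([c(S,230,204,80,60,5),c(S,322,134,48,36,8)])])
cv2.imwrite("pics/crop0.png",o)
E
```

```text
(no output)
```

View pics/crop0.png

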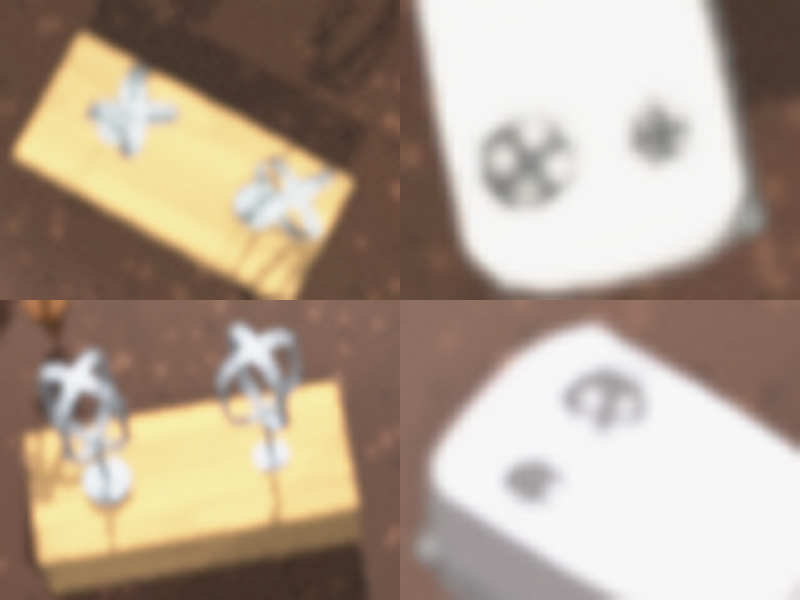

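The crops show the wide collar on the beater at the right of the top view (scene collar at about (251,241)). The wide socket is the left one in the top view, at about (255,234), with its white face cut by a diagonal dark cross. Next I'll rectify both views onto the relevant planes.

```bash
cat > h.py <<'E'
import numpy as np,cv2,pickle
def proj(s,P):
    M=np.linalg.inv(s["cam_to_world"]);p=np.asarray(P,float)@M[:3,:3].T+M[:3,3]
    a=p[...,:2]/p[...,2:];a=a*(1+s["k1"]*(a**2).sum(-1,keepdims=True))
    return a*[s["fx"],s["fy"]]+[s["cx"],s["cy"]]
def ray(s,u,v,z):
    d=(np.array([u,v])-[s["cx"],s["cy"]])/[s["fx"],s["fy"]];a=d.copy()
    for _ in range(10):a=d/(1+s["k1"]*(a@a))
    R=s["cam_to_world"];w=R[:3,:3]@[a[0],a[1],1];o=R[:3,3];return o+w*(z-o[2])/w[2]
def rect(s,c,z,half,n=400,m=300): # image: right=-y, up=+x like top view
    k=half*2/n;j,i=np.meshgrid(np.arange(n),np.arange(m))
    P=np.stack([c[0]-(i-m/2)*k,c[1]-(j-n/2)*k,np.full(i.shape,z)],-1)
    q=proj(s,P).astype(np.float32);return cv2.remap(s["img"],q[...,0],q[...,1],cv2.INTER_CUBIC)
E
python3 - <<'E'
from h import *
T=pickle.load(open("top.pkl","rb"));S=pickle.load(open("scene.pkl","rb"))
k=5
print("cage top/scn",ray(T,340+298/5,184+197/5,.172),ray(S,230+78/5,204+81/5,.172))
print("plain",ray(T,340+132/5,184+108/5,.172),ray(S,230+257/5,204+48/5,.172))
print("collar scn (top .052)",ray(S,251.4,240.6,.052), "top",ray(T,340+262/5,184+205/5,.052))
u=400/48
print("sock T/S",ray(T,240+528/u-400/u,215+160/u,.127),ray(S,322+(605-400)/u,134+(400-300)/u,.127))
print("narrow",ray(T,240+258/u,215+132/u,.13),ray(S,322+132/u,134+180/u,.13))
b=ray(T,340+298/5,184+197/5,.172);so=ray(T,240+128/u,215+160/u,.127)
r=[]
for c,z,h in((b,.170,.045),(so,.127,.03)):
    r.append(np.hstack([rect(T,c,z,h),rect(S,c,z,h)]))
print("centres",b,so)
cv2.imwrite("pics/rect0.png",np.vstack(r))
# mixer outline at underside height: white mask
I=T["img"];m=((I.min(2)>225)*255).astype(np.uint8)
cs=[c for c in cv2.findContours(m,0,2)[0] if cv2.pointPolygonTest(c,(258,205),False)>=0]
rc=cv2.minAreaRect(cs[0]);W=np.array([ray(T,*p,.135) for p in cv2.boxPoints(rc)]);print("mixer",rc,W[:,:2],W.mean(0))
m=cv2.inRange(cv2.cvtColor(I,40),(15,80,180),(32,190,255));
cs=[c for c in cv2.findContours(m,0,2)[0] if cv2.boundingRect(c)[0]>330 and cv2.boundingRect(c)[0]+cv2.boundingRect(c)[2]<425 and 180<cv2.boundingRect(c)[1]<240]
rc=cv2.minAreaRect(np.vstack(cs));W=np.array([ray(T,*p,.044) for p in cv2.boxPoints(rc)]);print("stand",W[:,:2],W.mean(0))
E
```

```text
cage top/scn [ 0.52992185 -0.19554468  0.172     ] [ 0.53692992 -0.19621507  0.172     ]
plain [ 0.57539399 -0.10935185  0.172     ] [ 0.58049724 -0.11242271  0.172     ]
collar scn (top .052) [ 0.53761941 -0.19752327  0.052     ] top [ 0.53137227 -0.19863695  0.052     ]
sock T/S [0.49889949 0.18500493 0.127     ] [0.49824357 0.18851202 0.127     ]
narrow [0.50828856 0.14285913 0.13      ] [0.51003552 0.14391852 0.13      ]
centres [ 0.52992185 -0.19554468  0.172     ] [0.49889949 0.18500493 0.127     ]
mixer ((258.3076477050781, 212.53846740722656), (70.20958709716797, 32.55527877807617), 78.69007110595703) [[0.64114095 0.24160601]
 [0.65969817 0.15556447]
 [0.47397751 0.11425196]
 [0.45618708 0.19888321]] [0.55775093 0.17757641 0.135     ]
stand [[ 0.55944361 -0.05139143]
 [ 0.63478282 -0.09176786]
 [ 0.54769258 -0.25355388]
 [ 0.4735086  -0.21239847]] [ 0.5538569  -0.15227791  0.044     ]
```

View pics/rect0.png

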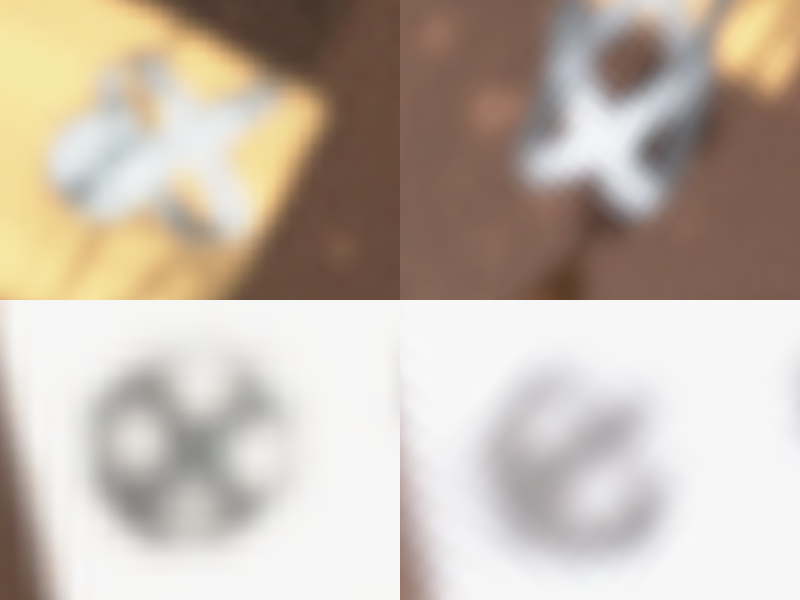

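The rectified views put the wide beater at about (0.5315, -0.195) with its cage cross at about 30° (mod 90°). The socket is at about (0.499, 0.185) with slot arms at about 39°. I'll move above the beater, refining the angles with a four-fold moment.

```bash
cat >> h.py <<'E'
from scipy.spatial.transform import Rotation as Ro
def row(st,p,yaw=None): # target TCP p, tool-y yaw deg (mod 180), pointing straight down
    R=Ro.from_quat(st["eef_rot"]);d=R.inv().apply(np.array(p)-st["tool_pos"])/.3
    if yaw is None: return d.round(4),None
    y0=np.degrees(np.arctan2(*R.as_matrix()[1::-1,1]));yaw=yaw+180*round((y0-yaw)/180);a=np.radians(yaw)
    y=np.array([np.cos(a),np.sin(a),0]);z=np.array([0,0,-1.]);G=Ro.from_matrix(np.array([np.cross(y,z),y,z]).T)
    return d.round(4),((R.inv()*G).as_rotvec()/np.pi).round(4)
E
python3 - <<'E'
from h import *
from plant import get_state
T=pickle.load(open("top.pkl","rb"))
g=rect(T,(.499,.185),.127,.03)[...,1].astype(float)
for c in((197,148),(193,148),(197,144)):
    i,j=np.mgrid[:300,:400];x=-(i-c[1]);y=-(j-c[0]);r=np.hypot(x,y);m=(r>35)&(r<85)
    f=((255-g)*np.exp(4j*np.arctan2(y,x)))[m].sum();print("slot",np.degrees(np.angle(f))/4%90)
g=rect(T,(.5315,-.195),.165,.045)[...,1].astype(float)
st=get_state();print(row(st,(.5315,-.195,.25),120))
E
```

```text
slot 39.42493288006973
slot 39.209282766282065
slot 39.582005490422624
(array([ 1.3332, -0.7457, -0.039 ]), array([-0.0005,  0.    , -0.0282]))
```

Request:
send_rows([
  [[0.22,-0.12,-0.04],[0,0,-0.014]],
  [[0.44,-0.25,-0.04],[0,0,-0.028]],
  [[0.66,-0.37,-0.04],[0,0,-0.028]],
  [[0.86,-0.48,-0.04],[0,0,-0.028]],
  [[1.0,-0.56,-0.04],[0,0,-0.028]],
  [[1.0,-0.56,-0.04],[0,0,-0.028]],
], fingers=1)

```text
clock: 0.85
tool_pos: [0.4667, -0.284, 0.2506]
eef_rot: [0.965, 0.261, 0.001, -0.001]
contact_force: [-0.3, -0.7, 1.0]
opening: 0.998
finger_force: 0.0
```

```bash
python3 - <<'E'
from h import *
from plant import get_state
st=get_state();print(st["clock"],st["tool_pos"],row(st,(.5315,-.195,.25),120),row(st,(.5315,-.195,.125),120))
E
```

```text
0.85 [ 0.46671477 -0.28403581  0.25057247] (array([ 0.3361, -0.1475,  0.0026]), array([-0.0004, -0.0005,  0.0014])) (array([ 0.3355, -0.147 ,  0.4193]), array([-0.0004, -0.0005,  0.0014]))
```

Request:
send_rows([
  [[0.12,-0.05,0],[0,0,0]],
  [[0.25,-0.11,0],[0,0,0]],
  [[0.336,-0.147,0],[0,0,0]],
  [[0.336,-0.147,0],[0,0,0]],
  [[0.336,-0.147,0.1],[0,0,0]],
  [[0.336,-0.147,0.2],[0,0,0]],
  [[0.336,-0.147,0.3],[0,0,0]],
  [[0.336,-0.147,0.38],[0,0,0]],
  [[0.336,-0.147,0.42],[0,0,0]],
  [[0.336,-0.147,0.42],[0,0,0]],
])

```text
clock: 2.1
tool_pos: [0.529, -0.2004, 0.1242]
eef_rot: [0.966, 0.258, -0.001, -0.0]
contact_force: [-0.0, 0.1, 0.3]
opening: 0.997
finger_force: 0.0
```

```bash
python3 - <<'E'
from h import *
from plant import *
a,b=snapshot("scene")["img"],snapshot("top")["img"]
cv2.imwrite("pics/g1.png",np.hstack([cv2.resize(a[160:280,200:320],(400,400),interpolation=2),cv2.resize(b[160:280,330:450],(400,400),interpolation=2)]))
E
```

```text
(no output)
```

View pics/g1.png

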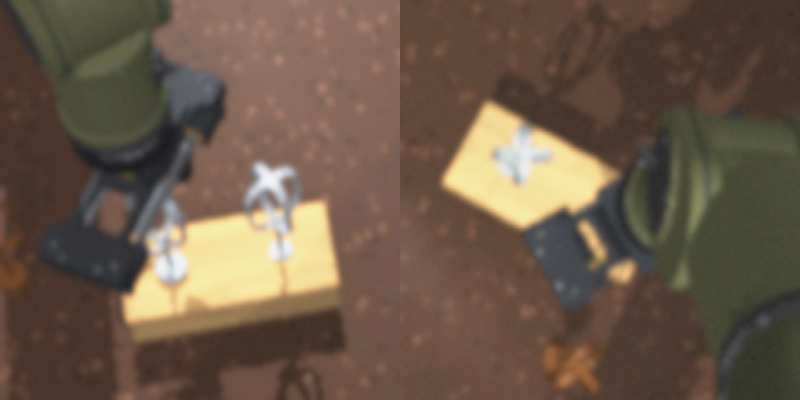

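The beater stands between the open fingers. The TCP is about 6 mm short along tool x, so I'll correct that before closing.

```bash
python3 - <<'E'
from h import *
from plant import get_state
st=get_state();print(st["tool_pos"],row(st,(.5315,-.195,.125),120))
E
```

```text
[ 0.53022967 -0.20021633  0.12544067] (array([ 0.0123, -0.013 ,  0.0015]), array([ 0.0004, -0.0002, -0.0005]))
```

Request:
send_rows([
  [[0.012,-0.013,0],[0,0,0]],
  [[0.012,-0.013,0],[0,0,0]],
  [[0.012,-0.013,0],[0,0,0]],
])

```text
clock: 2.58
tool_pos: [0.5313, -0.1943, 0.1251]
eef_rot: [0.966, 0.259, 0.0, 0.0]
contact_force: [-0.3, -0.6, -0.1]
opening: 1.0
finger_force: 0.0
```

Request:
send_rows([
  [[0,0,0],[0,0,0]],
  [[0,0,0],[0,0,0]],
  [[0,0,0],[0,0,0]],
  [[0,0,0],[0,0,0]],
  [[0,0,0],[0,0,0]],
  [[0,0,0],[0,0,0]],
  [[0,0,0],[0,0,0]],
  [[0,0,0],[0,0,0]],
], fingers=0, newtons=30)

```text
clock: 3.58
tool_pos: [0.5311, -0.1944, 0.1247]
eef_rot: [0.966, 0.258, -0.0, 0.0]
contact_force: [0.0, 0.5, 0.1]
opening: 0.531
finger_force: 30.0
```

Request:
send_rows([
  [[0,0,-0.05],[0,0,0]],
  [[0,0,-0.12],[0,0,0]],
  [[0,0,-0.22],[0,0,0]],
  [[0,0,-0.33],[0,0,0]],
  [[0,0,-0.44],[0,0,0]],
  [[0,0,-0.54],[0,0,0]],
  [[0,0,-0.6],[0,0,0]],
  [[0,0,-0.62],[0,0,0]],
  [[0,0,-0.62],[0,0,0]],
])

```text
clock: 4.7
tool_pos: [0.5309, -0.1943, 0.311]
eef_rot: [0.966, 0.258, 0.0, 0.0]
contact_force: [-0.3, 0.4, -0.8]
opening: 0.53
finger_force: 30.0
```

```bash
python3 - <<'E'
from h import *
from plant import get_state
st=get_state();print(st["tool_pos"],st["finger_force"],st["opening"],row(st,(.499,.185,.31),129.3))
E
```

```text
[ 0.53091581 -0.1943442   0.31100108] 29.999731227289885 0.5304665195628295 (array([ 0.5392, -1.1487,  0.0031]), array([ 0.0001, -0.    , -0.0519]))
```

Request:
send_rows([
  [[0.03,-0.06,0],[0,0,-0.005]],
  [[0.08,-0.18,0],[0,0,-0.015]],
  [[0.15,-0.32,0],[0,0,-0.025]],
  [[0.22,-0.47,0],[0,0,-0.035]],
  [[0.29,-0.62,0],[0,0,-0.045]],
  [[0.36,-0.77,0],[0,0,-0.052]],
  [[0.42,-0.89,0],[0,0,-0.052]],
  [[0.45,-0.96,0],[0,0,-0.052]],
  [[0.45,-0.96,0],[0,0,-0.052]],
  [[0.45,-0.96,0],[0,0,-0.052]],
])

```text
clock: 5.95
tool_pos: [0.5038, 0.1216, 0.3102]
eef_rot: [0.942, 0.336, -0.001, 0.0]
contact_force: [-0.2, -0.7, -0.5]
opening: 0.526
finger_force: 30.0
```

```bash
python3 - <<'E'
from h import *
from plant import *
st=get_state();print(st["tool_pos"],row(st,(.499,.185,.31),129.3))
E
```

```text
[0.50381437 0.12156736 0.31024419] (array([ 0.1215, -0.1738,  0.0006]), array([ 0.0001,  0.0005, -0.0001]))
```

Request:
send_rows([
  [[0.03,-0.04,0],[0,0,0]],
  [[0.08,-0.11,0],[0,0,0]],
  [[0.11,-0.16,0],[0,0,0]],
  [[0.12,-0.174,0],[0,0,0]],
  [[0.12,-0.174,0.05],[0,0,0]],
  [[0.12,-0.174,0.1],[0,0,0]],
  [[0.12,-0.174,0.12],[0,0,0]],
  [[0.12,-0.174,0.12],[0,0,0]],
])

```text
clock: 6.95
tool_pos: [0.4991, 0.1853, 0.2745]
eef_rot: [0.942, 0.336, -0.0, 0.0]
contact_force: [0.7, 0.8, 0.2]
opening: 0.529
finger_force: 30.0
```

```bash
python3 - <<'E'
from h import *
from plant import *
st=get_state();print(st["tool_pos"],row(st,(.499,.185,.275),129.3))
a=snapshot("scene");b=snapshot("top")
pickle.dump(a,open("s2.pkl","wb"));pickle.dump(b,open("t2.pkl","wb"))
cv2.imwrite("pics/h1.png",np.hstack([cv2.resize(a["img"][120:200,310:390],(400,400),interpolation=2),cv2.resize(b["img"][190:270,220:300],(400,400),interpolation=2)]))
E
```

```text
[0.49905644 0.18525287 0.27454236] (array([-0.0007,  0.0005, -0.0015]), array([ 0.    ,  0.0002, -0.0002]))
```

View pics/h1.png

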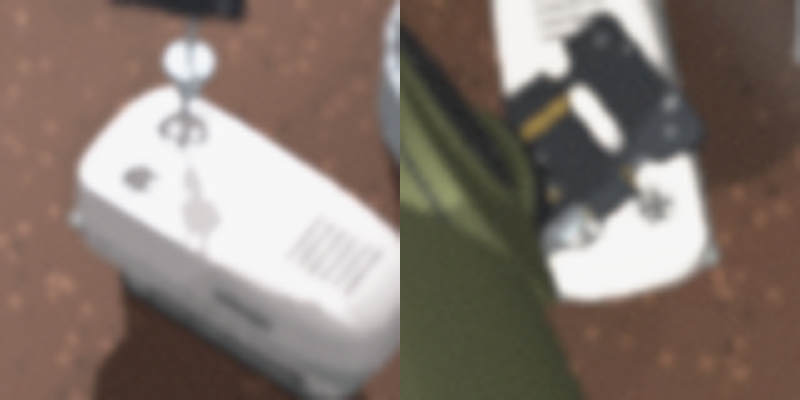

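The scene view shows the collar at about (348,132) just above the socket mouth at about (347,146), with the stem pointing into the mouth. Next I'll compare both against predicted circles in the scene view.

```bash
python3 - <<'E'
from h import *
s=pickle.load(open("s2.pkl","rb"));S=pickle.load(open("scene.pkl","rb"));T=pickle.load(open("top.pkl","rb"))
o=[]
for q,z,r in((s,.2015,13.5),(s,.135,15.5),(S,.135,15.5),(T,.135,15.5)):
    im=rect(q,(.499,.185),z,.03)
    if r>15: im=np.clip((im.astype(float)-120)*1.9,0,255).astype(np.uint8)
    im=np.ascontiguousarray(im);cv2.circle(im,(200,150),int(r/.15),(0,0,255),1);cv2.drawMarker(im,(200,150),(0,0,255));o.append(im)
cv2.imwrite("pics/cmp.png",np.vstack([np.hstack(o[:2]),np.hstack(o[2:])]))
E
```

```text
(no output)
```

View pics/cmp.png

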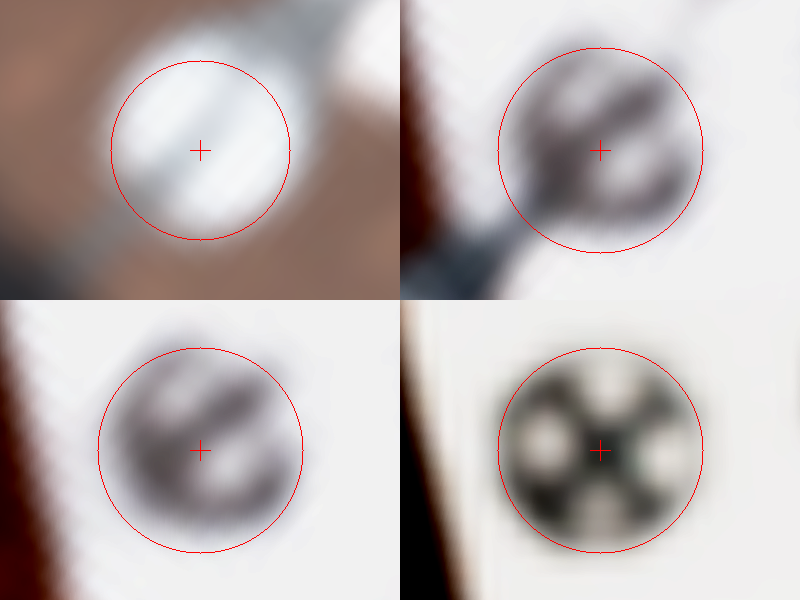

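The circles agree within about 1 mm in both views, and the top view shows the slot cross centred. I'll go down and feel for contact.

Request:
send_rows([
  [[0,0,0.04],[0,0,0]],
  [[0,0,0.08],[0,0,0]],
  [[0,0,0.11],[0,0,0]],
  [[0,0,0.125],[0,0,0]],
  [[0,0,0.13],[0,0,0]],
])

```text
clock: 7.68
tool_pos: [0.499, 0.1857, 0.2353]
eef_rot: [0.942, 0.336, -0.0, 0.0]
contact_force: [-0.7, -0.5, 0.3]
opening: 0.529
finger_force: 30.0
```

Request:
send_rows([
  [[0,0,0.005],[0,0,0]],
  [[0,0,0.01],[0,0,0]],
  [[0,0,0.015],[0,0,0]],
  [[0,0,0.02],[0,0,0]],
])

```text
clock: 8.18
tool_pos: [0.4991, 0.1858, 0.2297]
eef_rot: [0.942, 0.336, 0.0, 0.0]
contact_force: [0.3, -0.2, 0.2]
opening: 0.525
finger_force: 30.0
```

Request:
send_rows([
  [[0,0,0.008],[0,0,0]],
  [[0,0,0.016],[0,0,0]],
  [[0,0,0.024],[0,0,0]],
  [[0,0,0.03],[0,0,0]],
  [[0,0,0.03],[0,0,0]],
])

```text
clock: 8.8
tool_pos: [0.499, 0.1857, 0.2205]
eef_rot: [0.942, 0.336, -0.0, 0.0]
contact_force: [-0.5, 0.0, -0.6]
opening: 0.528
finger_force: 30.0
```

Request:
send_rows([
  [[0,0,0.008],[0,0,0]],
  [[0,0,0.016],[0,0,0]],
  [[0,0,0.024],[0,0,0]],
  [[0,0,0.032],[0,0,0]],
  [[0,0,0.036],[0,0,0]],
  [[0,0,0.036],[0,0,0]],
], newtons=50)

```text
clock: 9.55
tool_pos: [0.4993, 0.1859, 0.2102]
eef_rot: [0.942, 0.336, 0.0, -0.0]
contact_force: [-0.9, -0.1, 3.3]
opening: 0.523
finger_force: 50.0
```

Request:
send_rows([
  [[0,0,0.004],[0,0,0]],
  [[0,0,0.008],[0,0,0]],
  [[0,0,0.011],[0,0,0]],
  [[0,0,0.011],[0,0,0]],
])

```text
clock: 10.05
tool_pos: [0.4996, 0.1861, 0.2075]
eef_rot: [0.942, 0.336, 0.001, -0.0]
contact_force: [-1.0, -0.3, 10.0]
opening: 0.522
finger_force: 50.0
```

Request:
send_rows([
  [[0,0,0.003],[0,0,0]],
  [[0,0,0.006],[0,0,0]],
  [[0,0,0.006],[0,0,0]],
  [[0,0,0.006],[0,0,0]],
])

```text
clock: 10.55
tool_pos: [0.5, 0.1868, 0.2072]
eef_rot: [0.942, 0.336, 0.002, -0.0]
contact_force: [-4.0, -1.0, 21.4]
opening: 0.526
finger_force: 50.0
```

```bash
python3 - <<'E'
from h import *
from plant import *
st=get_state();print(st["tool_pos"],st["contact_force"],st["moment"],st["qd"].max())
a=snapshot("scene")["img"]
cv2.imwrite("pics/end.png",cv2.resize(a[100:200,300:400],(600,600),interpolation=2))
E
```

```text
[0.50000355 0.18675929 0.20722662] [-3.9829696  -0.9944504  21.40969171] [-0.08033077  0.85027321 -0.01302654] 0.0014724492647242649
```

View pics/end.png

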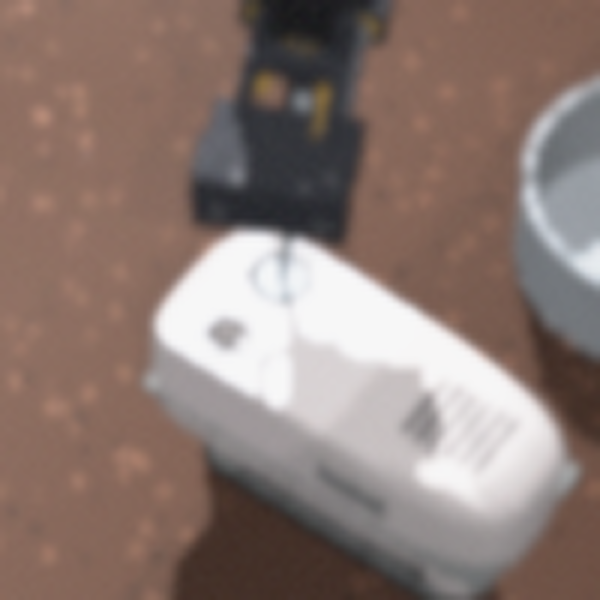

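The collar sits flush in the wide socket at about (347,146). The force rose from 10 to 21 N with almost no further travel, so the beater is home, and the mixer looks flat. I'm handing in.

```bash
python3 -c "
from plant import *
print(finish_job())"
```

```text
the job is handed in; nothing more can be done
None
```

I fitted the wide-collared beater into the wide socket and handed the job in at about 10.6 s, still gripped and pressed down with about 21 N, collar flush with the underside; no verdict was returned.

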